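# Bed a cell block on its parallels in the vise

### The job

The white plastic cell block is nipped in the vise but sits high and crooked above its two steel parallels. Tap or press it down with the fingertips, firmly but not hard enough to bruise the plastic, until it lies level on both parallels and grips them; then let go and prove it by lightly pushing lengthwise on an end of the blue-ended parallel and then of the yellow-ended one, neither of which may slide out of place. Leave everything else on the bench alone and finish with the hand clear.

Things in the scene. Friction and masses are not known exactly. Their poses are not given: they have to be found in the camera images.
- vise: green steel bench vise, fixed; place and yaw vary. Origin on the table under the middle of the jaw opening; y along the jaws, x across (faces at x = -25 and +25 mm; screw and handle on -x, to x = -132 mm, 71 mm high). Jaws 90 mm long, 28 mm thick, tops 83 mm above the table; bed top (rubber pad, 40 N/mm) at 35 mm, 100 mm long in y
- cell_block: white plastic block 50 x 90 x 40 mm (x, y, z) held between the jaws, dark bore on top; below it a fixed grey sole plate 46 x 86 mm stands 2 to 10 mm proud, differing by block, not measured. Origin: centre of the white underside, 71 to 75 mm up at the start; axes as the vise's when level. It only moves up and down and tips end to end about x (up to 0.07 rad), and stays where left
- end_left (a point): point on the block's flat hard top, 33 mm from its middle towards the vise's +y: a good place to press. Jaw friction: about 12 N slides the block, some 15 N at a raised end levels it once the sole lands. Home is felt as a stiff stop, top 97 to 107 mm up. 20 to 28 N on each end there leaves the parallels gripped; over 45 N, or a fast strike, bruises it
- end_right (a point): the same point towards the vise's -y
- parallel_blue: loose ground steel bar, 11 x 180 x 22 mm (x, y, z), last 18 mm of each end blue, lying on the vise bed along the jaws, against one of them (x = +19 or -19 mm in the vise; the bars swap places between runs), ends 35 to 55 mm beyond the jaws. Origin: centre of underside, 35 mm up; top 57 mm up. 0.3 kg; loose, it slides at 1 to 2 N; gripped, it stands some 6 N
- parallel_yellow: loose ground steel bar, 11 x 180 x 22 mm (x, y, z), last 18 mm of each end yellow, lying on the vise bed along the jaws, against one of them (x = +19 or -19 mm in the vise; the bars swap places between runs), ends 35 to 55 mm beyond the jaws. Origin: centre of underside, 35 mm up; top 57 mm up. 0.3 kg; loose, it slides at 1 to 2 N; gripped, it stands some 6 N
- parallel_blue_left (a point): centre of the blue-ended bar's end face at its +y end (the face is 11 mm wide, 22 mm high), 46 mm above the table
- parallel_blue_right (a point): the same at its -y end
- parallel_yellow_left (a point): the same for the yellow-ended bar's +y end
- parallel_yellow_right (a point): the same at its -y end
- cell_jar_a: small glass cell jar with white lid and three stubs, 66 mm across, 102 mm high; not part of the job, leave it where it is
- cell_jar_b: a second such jar; not part of the job, leave it where it is
- mouse: black computer mouse, 62 mm across, 31 mm high; not part of the job, leave it where it is
- mallet: small hammer, 220 mm long, lying beyond the vise; not part of the job, leave it where it is
- driver: screwdriver lying beyond the vise; not part of the job, leave it where it is
- spacer: green plastic ring, 44 mm across, 12 mm high; not part of the job, leave it where it is
Mind the look-alikes: they are no part of the job. Leave any red look-alike of the parallel_blue alone. What is shaped like the parallel_yellow but orange is not meant.

How it is judged:
By the outcome, as a careful person would: the job done as asked, in the order asked, and still so for the second after the job is handed in, with the robot touching nothing.
It also fails if it takes over 51 s, if anything falls off the work surface, if the arm or the gripper's body presses on something with over 40 N, if the wrist force passes 120 N, or if a joint passes its speed limit or range.

### The arm

A 6-joint arm with a two-finger parallel gripper is mounted at the origin on the work surface. World frame = base frame: x ahead of the robot, y to its left, z up, the work surface at z = 0. Lengths are in m, angles in rad, forces in N, time in s.
With the tool pointing down it reaches from about 0.275 to 1 m from the base axis. Payload 8.4 kg.
Tool frame: the origin (TCP) lies between the finger pads; the fingertips stand 25 mm ahead of it and the grasp point (between the pads) lies 6 mm ahead of it; z points along the fingers, y is the line along which they close (so a half turn about z gives the same grasp; the last joint's range is limited). The gripper opens to 85 mm and grips with 20 to 120 N. Pads are 22 mm wide; open, the fingers measure 114 mm over their backs; the gripper's body (76 mm by 85 mm) begins 54 mm behind the grasp point. The pads swing forward as they close: fully open they stand 13 mm farther back than shut.
Start: joints at [-1.157, 0.353, 1.633, -0, 1.155, -0.002], TCP at [0.252, -0.572, 0.256] pointing down, gripper open.
Joint ranges: [-2.63, 2.63], [-0.92, 2.1], [0.06, 2.66], [-1.3, 4.44], [0, 2.69], [-3.02, 3.02]. Speed limits (rad/s): [2.22, 2.22, 2.79, 3.14, 3.14, 3.14].

### API

Orientations are given as a rotation vector (axis times angle).
In Python, from plant import manip gives the robot as it stands.
- The arm moves only by the tool move_arm, never from a script. Its argument "steps" is a list of rows, each an object with "gripper": the closure, from -1 (fully open) to 1 (shut), so that 0 is half open; "dp": the shift along the tool's x, y, z in units of 60 mm (1.0 is 60 mm), a list of three; "roll": the turn about the tool's z in units of 6 degrees (1.0 is 6 degrees). In form: [{"gripper": gripper, "dp": [x, y, z], "roll": roll}, ...]. A call has 1 to 20 rows; each row is the pose to reach, as a shift and turn from the pose commanded when the call began, along the tool's axes at that moment; what a row does not reach only later rows make up. A row lasts 1/8 s, in which the tool goes at most 62.5 mm and 10.7 degrees, less where a joint would pass 70% of its speed; a pose out of reach is approached as far as the arm can. A call with a gripper value outside its range is refused whole. The fingers move at their own pace and stop on an object; "grip_force" is the grip in N (left out, the last holds). Time passes only in rows, so rows that repeat a pose let the fingers close. It gives the time, the measured TCP pose, the force, the opening and the grip force at its end, in the units of the state.
- manip.get_obs(): the state, without advancing time (a new reading comes with each control period).
- manip.grab_frame(name): name is "scene" or "top" or "wrist"; returns a dict with "image" (420x560x3 uint8, red, green, blue), "fx", "fy", "cx", "cy" (pixels), "world_to_cam" (4x4, takes a point from world to camera coordinates); the wrist camera has in their place "T_tool_cam" (4x4, takes a point from camera to tool coordinates, whose origin is the TCP and whose axes are the flange's). Camera axes: x right, y down, z forward; pixel columns grow to the right and rows downward; lengths in m; the calibration is good to about 2 mm. The wrist camera is an equidistant fisheye: a pixel r from the principal point sees the ray r / f radians off the axis. A picture is of the moment at which its call begins: read the wrist's pose just before it. There is no depth.
- manip.job_done(): hands the job in; it is judged then, once.
The state is a dict: "t": time; "q": joint angles; "joint_velocities": joint speeds; "tau": joint torques, N m; "tcp_pos": TCP position; "eef_rot": TCP orientation; "wrist_force": force on the tool from outside, world axes, zero at the start; "wrist_torque": the same for the moment, N m; "opening": opening from 0.0 (shut) to 1.0 (fully open); "gripper_force": force on a finger pad.
Only numpy, scipy, OpenCV 4.12 (cv2) and the standard library are available. Lean on these libraries where they do the work, as an engineer would, in place of code of your own. Each camera call takes 0.05 s, during which the arm holds its last target. There are 200 camera calls.

## Working session

There is one attempt and no reset: what is moved stays moved. The work goes in short steps, Python scripts to look and compute and a tool call to move; the robot and the scene stay as the last step left them, time stands still between calls to the robot, and variables do not carry over. Pictures are saved under pics/ and viewed, at most 10 in all, crops included, and the job is handed in when it is done.

Besides the shell and the picture viewer there is one more tool, called after "Request:" by a JSON object that holds its "name" and its "arguments", one argument or row to a line. move_arm: Moves the arm, as the interface text tells. Its arguments: {"type":"object","properties":{"steps":{"type":"array","items":{"type":"object","properties":{"gripper":{"type":"number"},"dp":{"type":"array","items":{"type":"number"}},"roll":{"type":"number"}}}},"grip_force":{"type":"number"}},"required":["steps"]}

```bash
mkdir -p pics; cat > h.py <<'E'
import numpy as np,cv2
from plant import manip
from scipy.spatial.transform import Rotation as R
def grab(n):
    o=manip.get_obs(); f=manip.grab_frame(n); f['obs']=o; return f
def save(f,name,crop=None,s=1):
    im=f['image'][:,:,::-1]
    if crop: a,b,c,d=crop; im=im[b:d,a:c]
    cv2.imwrite('pics/'+name,cv2.resize(im,None,fx=s,fy=s,interpolation=cv2.INTER_CUBIC))
def ray(f,u,v):
    if 'world_to_cam' in f:
        T=np.linalg.inv(f['world_to_cam']); d=np.array([(u-f['cx'])/f['fx'],(v-f['cy'])/f['fy'],1])
    else:
        o=f['obs'];W=np.eye(4);W[:3,:3]=R.from_rotvec(o['eef_rot']).as_matrix();W[:3,3]=o['tcp_pos'];T=W@f['T_tool_cam']
        a=np.array([(u-f['cx'])/f['fx'],(v-f['cy'])/f['fy']]);r=np.linalg.norm(a)+1e-12
        d=np.r_[a/r*np.sin(r),np.cos(r)]
    d=T[:3,:3]@d; return T[:3,3],d/np.linalg.norm(d)
def onz(f,u,v,z):
    c,d=ray(f,u,v); return c+d*(z-c[2])/d[2]
def tri(a,b):
    (c1,d1),(c2,d2)=a,b
    A=np.c_[d1,-d2]; s=np.linalg.lstsq(A,c2-c1,rcond=None)[0]
    p,q=c1+s[0]*d1,c2+s[1]*d2; return (p+q)/2,np.linalg.norm(p-q)
def proj(f,p):
    q=f['world_to_cam']@np.r_[p,1]; return q[0]/q[2]*f['fx']+f['cx'],q[1]/q[2]*f['fy']+f['cy']
E
python3 - <<'E'
from h import *
a=grab('scene');b=grab('top')
im=np.hstack([a['image'],b['image']]);
save(a,'s1.png',s=1.4);save(b,'t1.png',s=1.4)
o=manip.get_obs();print(o['t'],o['tcp_pos'],o['eef_rot'],o['wrist_force'])
for f in(a,b):print(np.linalg.inv(f['world_to_cam']).round(3),f['fx'])
E
```

```text
0.1 [ 0.25230485 -0.57138793  0.25564194] [-3.07275178e+00 -6.48205203e-01  3.94956126e-04] [-0.48707394 -0.37621842 -0.03704141]
[[-0.434  0.743 -0.509  1.062]
 [ 0.901  0.357 -0.248  0.277]
 [-0.003 -0.566 -0.824  0.948]
 [ 0.     0.     0.     1.   ]] 459.44238522877447
[[-2.000e-02 -9.970e-01  7.800e-02  4.420e-01]
 [-1.000e+00  2.000e-02 -1.000e-03  1.900e-02]
 [-0.000e+00 -7.800e-02 -9.970e-01  1.282e+00]
 [ 0.000e+00  0.000e+00  0.000e+00  1.000e+00]] 488.293168771168
```

View pics/s1.png

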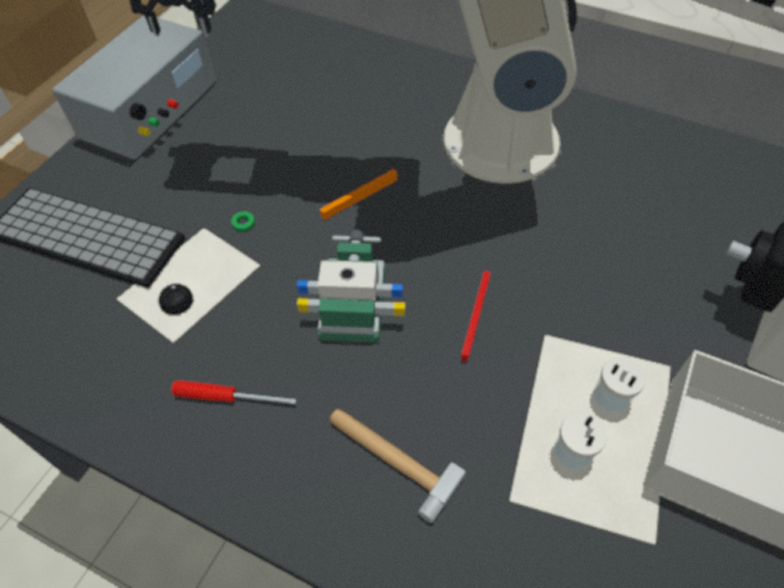

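View pics/t1.png

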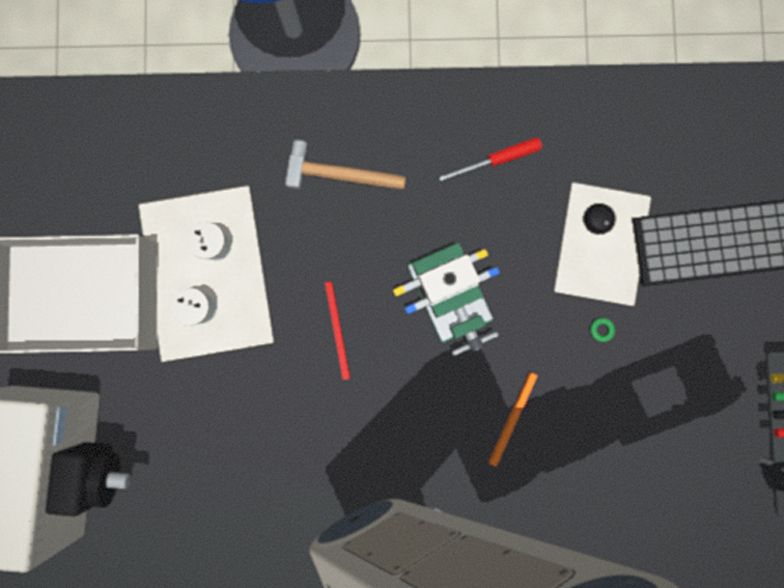

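The scene shows the vise mid-bench at scene (348,290), screw toward the robot. Blue bar ends are at (303,287) and (397,290), yellow at (303,305) and (398,309). In the top view the blue ends are at (410,308) and (493,272), yellow at (400,291) and (482,254). The look-alikes are a red bar at top (337,330) and an orange bar at (513,420), plus red on the driver (516,152) and a green ring at (602,330). I'm choosing the two bars in the vise.

```bash
cat > m.py <<'E'
from h import *
def blobs(f,box,lo,hi,amin=12):
    x0,y0,x1,y1=box; hsv=cv2.cvtColor(f['image'],cv2.COLOR_RGB2HSV)
    m=cv2.inRange(hsv,np.array(lo),np.array(hi)); k=np.zeros_like(m);k[y0:y1,x0:x1]=m[y0:y1,x0:x1]
    n,l,s,c=cv2.connectedComponentsWithStats(k)
    return sorted([(c[i][0],c[i][1],int(s[i][4])) for i in range(1,n) if s[i][4]>=amin]),k
E
python3 - <<'E'
from m import *
a=grab('scene');b=grab('top')
BL=([100,120,60],[130,255,255]);YE=([18,120,90],[34,255,255]);WH=([0,0,170],[180,40,255])
SB=(200,180,300,250);TB=(270,165,365,255)
for n,c in(('blue',BL),('yel',YE)):
    p,_=blobs(a,SB,*c);q,_=blobs(b,TB,*c);print(n,np.round(p,1).tolist(),np.round(q,1).tolist())
    q=q[::-1] # scene left = right in top
    for u,v in zip(p,q):
        P,e=tri(ray(a,u[0],u[1]),ray(b,v[0],v[1]));print(P.round(4),round(e,4))
for f,B in((a,SB),(b,TB)):
    p,k=blobs(f,B,*WH,60);print(p)
save(a,'s2.png',(200,160,300,250),4);save(b,'t2.png',(270,165,365,255),4)
x=np.hstack([cv2.imread('pics/s2.png')[:360,:380],cv2.imread('pics/t2.png')[:360,:380]]);cv2.imwrite('pics/c2.png',x)
E
```

```text
blue [[215.7, 204.3, 74.0], [283.3, 206.9, 74.0]] [[292.5, 220.0, 44.0], [352.5, 193.7, 41.0]]
[ 0.5465 -0.1662  0.0459] 0.0022
[ 0.4831 -0.0132  0.0472] 0.0003
yel [[215.8, 217.4, 75.0], [284.9, 220.4, 76.0]] [[284.4, 207.3, 46.0], [344.1, 181.0, 43.0]]
[ 0.5795 -0.146   0.0459] 0.002
[0.5158 0.0068 0.0457] 0.0004
[(np.float64(247.1610541727672), np.float64(195.39531478770132), 683)]
[(np.float64(319.0847736625514), np.float64(206.06255144032923), 1215), (np.float64(339.06726457399105), np.float64(221.26008968609867), 223)]
```

View pics/c2.png

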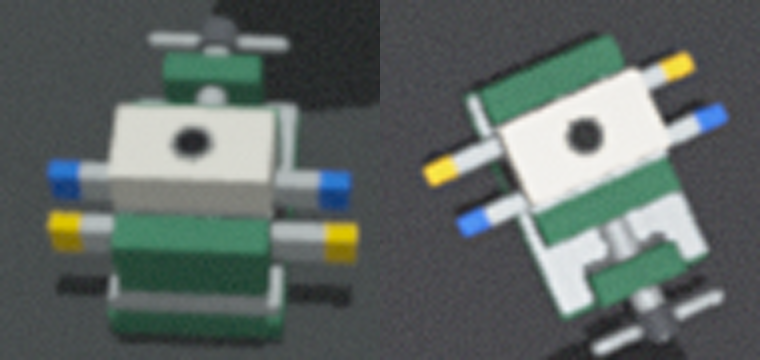

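The crop shows the white block in the vise. The blue-ended bar lies on the screw side and the yellow-ended one against the far jaw, so both bars are the right ones. Next I move above the block with the fingers shut and look with the wrist camera.

Request:
{"name": "move_arm", "arguments": {
  "steps": [
    {"gripper":1,"dp":[0.8,-0.6,0],"roll":0},
    {"gripper":1,"dp":[1.5,-1.1,0],"roll":0.2},
    {"gripper":1,"dp":[2.3,-1.7,0],"roll":0.2},
    {"gripper":1,"dp":[3.0,-2.25,0],"roll":0.2},
    {"gripper":1,"dp":[3.8,-2.8,0],"roll":0.2},
    {"gripper":1,"dp":[4.5,-3.35,0],"roll":0.2},
    {"gripper":1,"dp":[5.3,-3.9,0],"roll":0.2},
    {"gripper":1,"dp":[6.0,-4.5,0],"roll":0.2},
    {"gripper":1,"dp":[6.8,-5.1,0],"roll":0.2},
    {"gripper":1,"dp":[7.3,-5.4,0],"roll":0.2},
    {"gripper":1,"dp":[7.57,-5.62,0],"roll":0.2},
    {"gripper":1,"dp":[7.57,-5.62,0],"roll":0.2},
    {"gripper":1,"dp":[7.57,-5.62,0],"roll":0.2}
  ]
}}

```text
t: 1.82
tcp_pos: [0.5311, -0.0806, 0.2561]
eef_rot: [3.081, 0.615, -0.001]
wrist_force: [0.0, -1.1, 0.3]
opening: -0.0
gripper_force: 0.0
```

```bash
python3 - <<'E'
from h import *
f=grab('wrist');save(f,'w1.png',s=1.4);o=f['obs'];print(o['t'],o['tcp_pos'],o['eef_rot'],o['wrist_force'],f['fx'],f['cx'],f['cy']);print(f['T_tool_cam'].round(3))
E
```

```text
1.825 [ 0.5311053  -0.08060357  0.25609844] [ 3.08055809e+00  6.15488690e-01 -1.23691841e-03] [ 0.03758289 -1.05562262  0.32376574] 325.19226210127806 280.5842075293134 211.13868090704804
[[-0.001 -0.961 -0.276  0.07 ]
 [ 1.    -0.    -0.001  0.001]
 [ 0.001 -0.276  0.961 -0.119]
 [ 0.     0.     0.     1.   ]]
```

View pics/w1.png

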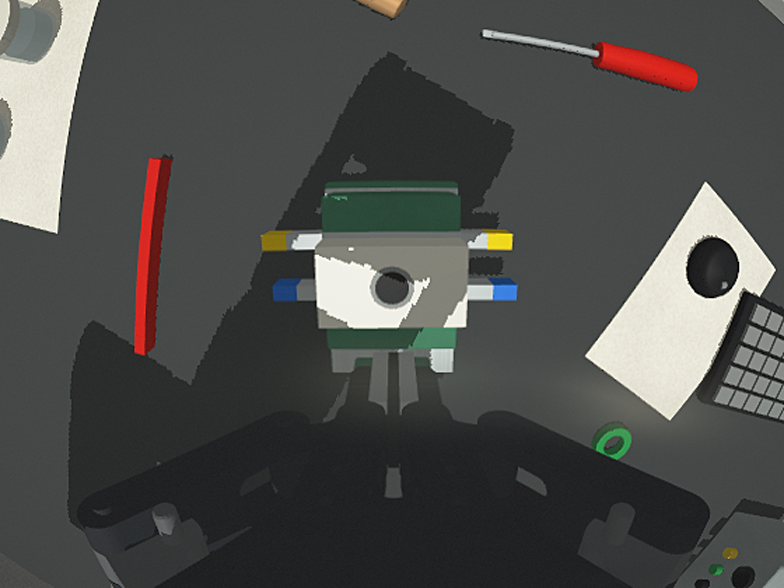

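The wrist view shows the block centred at (392,288) with its left edge at x=315 and right edge at x=467. The yellow bar spans x 261–513 at y≈241 and the blue bar 273–517 at y≈290; left in this view is vise +y.

```bash
python3 - <<'E'
from m import *
f=grab('wrist')
for n,u,v,z in [('bore',392,288,.112),('bL',315,290,.112),('bR',467,290,.112),('yelL',261,241,.057),('yelR',513,241,.057),('bluL',273,290,.057),('bluR',517,290,.057),('jawL',323,205,.083),('jawR',460,205,.083)]:
    P=onz(f,u/1.4,v/1.4,z); th=np.deg2rad(22.6); d=P[:2]-[.5312,-.0798]
    print(n,P.round(4),'vise',np.round([d@[np.cos(th),np.sin(th)],d@[-np.sin(th),np.cos(th)]],4))
print(np.rad2deg(2*np.arctan2(.6155,3.0806)))
E
```

```text
bore [ 0.5303 -0.0818  0.112 ] vise [-0.0016 -0.0015]
bL [ 0.5113 -0.0391  0.112 ] vise [-0.0027  0.0452]
bR [ 0.5466 -0.1242  0.112 ] vise [-0.0028 -0.0469]
yelL [0.5129 0.0143 0.057 ] vise [0.0193 0.0939]
yelR [ 0.5828 -0.1546  0.057 ] vise [ 0.0189 -0.0889]
bluL [ 0.4814 -0.0062  0.057 ] vise [-0.0177  0.0871]
bluR [ 0.5509 -0.1738  0.057 ] vise [-0.0179 -0.0943]
jawL [ 0.5574 -0.0223  0.083 ] vise [0.0462 0.043 ]
jawR [ 0.5912 -0.104   0.083 ] vise [ 0.0461 -0.0454]
22.597688475302885
```

Request:
{"name": "move_arm", "arguments": {
  "steps": [
    {"gripper":1,"dp":[0,-0.55,0.5],"roll":0},
    {"gripper":1,"dp":[0,-0.55,1.1],"roll":0},
    {"gripper":1,"dp":[0,-0.55,1.5],"roll":0},
    {"gripper":1,"dp":[0,-0.55,1.7],"roll":0},
    {"gripper":1,"dp":[0,-0.55,1.8],"roll":0},
    {"gripper":1,"dp":[0,-0.55,1.8],"roll":0},
    {"gripper":1,"dp":[0,-0.55,1.8],"roll":0}
  ]
}}

```text
t: 2.8
tcp_pos: [0.5196, -0.0495, 0.1491]
eef_rot: [3.08, 0.616, 0.002]
wrist_force: [0.3, 0.1, 0.5]
opening: 0.001
gripper_force: 0.0
```

Request:
{"name": "move_arm", "arguments": {
  "steps": [
    {"gripper":1,"dp":[0,0,0.02],"roll":0},
    {"gripper":1,"dp":[0,0,0.035],"roll":0},
    {"gripper":1,"dp":[0,0,0.05],"roll":0},
    {"gripper":1,"dp":[0,0,0.05],"roll":0}
  ]
}}

```text
t: 3.3
tcp_pos: [0.519, -0.0493, 0.1452]
eef_rot: [-3.08, -0.616, 0.0]
wrist_force: [0.3, 0.1, -0.1]
opening: -0.0
gripper_force: 0.0
```

Request:
{"name": "move_arm", "arguments": {
  "steps": [
    {"gripper":1,"dp":[0,0,0.015],"roll":0},
    {"gripper":1,"dp":[0,0,0.033],"roll":0},
    {"gripper":1,"dp":[0,0,0.033],"roll":0}
  ]
}}

```text
t: 3.68
tcp_pos: [0.519, -0.0494, 0.1432]
eef_rot: [-3.081, -0.616, 0.0]
wrist_force: [0.8, 0.5, 0.1]
opening: 0.002
gripper_force: 0.0
```

Request:
{"name": "move_arm", "arguments": {
  "steps": [
    {"gripper":1,"dp":[0,0,0.015],"roll":0},
    {"gripper":1,"dp":[0,0,0.033],"roll":0},
    {"gripper":1,"dp":[0,0,0.033],"roll":0}
  ]
}}

```text
t: 4.05
tcp_pos: [0.519, -0.0494, 0.1412]
eef_rot: [-3.08, -0.616, 0.0]
wrist_force: [0.1, 0.3, 0.4]
opening: 0.0
gripper_force: 0.0
```

Request:
{"name": "move_arm", "arguments": {
  "steps": [
    {"gripper":1,"dp":[0,0,0.015],"roll":0},
    {"gripper":1,"dp":[0,0,0.033],"roll":0},
    {"gripper":1,"dp":[0,0,0.033],"roll":0}
  ]
}}

```text
t: 4.42
tcp_pos: [0.5191, -0.0494, 0.1394]
eef_rot: [-3.081, -0.616, -0.0]
wrist_force: [0.7, -0.5, 0.9]
opening: -0.001
gripper_force: 0.3
```

Request:
{"name": "move_arm", "arguments": {
  "steps": [
    {"gripper":1,"dp":[0,0,0.01],"roll":0},
    {"gripper":1,"dp":[0,0,0.017],"roll":0},
    {"gripper":1,"dp":[0,0,0.017],"roll":0}
  ]
}}

```text
t: 4.8
tcp_pos: [0.5191, -0.0494, 0.1388]
eef_rot: [3.081, 0.616, 0.0]
wrist_force: [-1.7, -0.4, 6.5]
opening: 0.0
gripper_force: 3.3
```

Request:
{"name": "move_arm", "arguments": {
  "steps": [
    {"gripper":1,"dp":[0,0,0.01],"roll":0},
    {"gripper":1,"dp":[0,0,0.017],"roll":0},
    {"gripper":1,"dp":[0,0,0.017],"roll":0}
  ]
}}

```text
t: 5.18
tcp_pos: [0.5191, -0.0493, 0.1378]
eef_rot: [3.081, 0.616, 0.0]
wrist_force: [-1.9, -0.0, 7.1]
opening: -0.0
gripper_force: 3.4
```

Request:
{"name": "move_arm", "arguments": {
  "steps": [
    {"gripper":1,"dp":[0,0,0.01],"roll":0},
    {"gripper":1,"dp":[0,0,0.017],"roll":0},
    {"gripper":1,"dp":[0,0,0.017],"roll":0}
  ]
}}

```text
t: 5.55
tcp_pos: [0.5191, -0.0493, 0.1368]
eef_rot: [3.081, 0.616, 0.0]
wrist_force: [-2.1, 0.5, 7.0]
opening: 0.003
gripper_force: 3.5
```

Request:
{"name": "move_arm", "arguments": {
  "steps": [
    {"gripper":1,"dp":[0,0,-0.15],"roll":0},
    {"gripper":1,"dp":[0,0.5,-0.2],"roll":0},
    {"gripper":1,"dp":[0,1.1,-0.2],"roll":0},
    {"gripper":1,"dp":[0,1.1,-0.2],"roll":0},
    {"gripper":1,"dp":[0,1.1,-0.1],"roll":0},
    {"gripper":1,"dp":[0,1.1,-0.08],"roll":0},
    {"gripper":1,"dp":[0,1.1,-0.08],"roll":0}
  ]
}}

```text
t: 6.42
tcp_pos: [0.544, -0.1096, 0.1408]
eef_rot: [-3.08, -0.617, 0.001]
wrist_force: [-0.2, 0.3, -0.2]
opening: -0.001
gripper_force: 0.0
```

Request:
{"name": "move_arm", "arguments": {
  "steps": [
    {"gripper":1,"dp":[0,0,0.01],"roll":0},
    {"gripper":1,"dp":[0,0,0.025],"roll":0},
    {"gripper":1,"dp":[0,0,0.025],"roll":0}
  ]
}}

```text
t: 6.8
tcp_pos: [0.5444, -0.1102, 0.1396]
eef_rot: [-3.08, -0.616, 0.0]
wrist_force: [-1.2, 0.7, -0.2]
opening: -0.001
gripper_force: 0.0
```

Request:
{"name": "move_arm", "arguments": {
  "steps": [
    {"gripper":1,"dp":[0,0,0.01],"roll":0},
    {"gripper":1,"dp":[0,0,0.025],"roll":0},
    {"gripper":1,"dp":[0,0,0.025],"roll":0}
  ]
}}

```text
t: 7.18
tcp_pos: [0.5444, -0.1103, 0.138]
eef_rot: [-3.081, -0.616, 0.0]
wrist_force: [0.1, -0.4, -0.5]
opening: -0.002
gripper_force: 0.0
```

Request:
{"name": "move_arm", "arguments": {
  "steps": [
    {"gripper":1,"dp":[0,0,0.01],"roll":0},
    {"gripper":1,"dp":[0,0,0.025],"roll":0},
    {"gripper":1,"dp":[0,0,0.025],"roll":0}
  ]
}}

```text
t: 7.55
tcp_pos: [0.5444, -0.1103, 0.1365]
eef_rot: [-3.081, -0.616, 0.0]
wrist_force: [-0.2, -0.9, 0.4]
opening: 0.002
gripper_force: 0.0
```

Request:
{"name": "move_arm", "arguments": {
  "steps": [
    {"gripper":1,"dp":[0,0,0.01],"roll":0},
    {"gripper":1,"dp":[0,0,0.025],"roll":0},
    {"gripper":1,"dp":[0,0,0.025],"roll":0}
  ]
}}

```text
t: 7.92
tcp_pos: [0.5445, -0.1103, 0.1355]
eef_rot: [3.081, 0.616, 0.0]
wrist_force: [-1.9, 0.9, 5.1]
opening: -0.0
gripper_force: 2.5
```

Request:
{"name": "move_arm", "arguments": {
  "steps": [
    {"gripper":1,"dp":[0,0,0.01],"roll":0},
    {"gripper":1,"dp":[0,0,0.025],"roll":0},
    {"gripper":1,"dp":[0,0,0.025],"roll":0}
  ]
}}

```text
t: 8.3
tcp_pos: [0.5445, -0.1103, 0.1341]
eef_rot: [3.081, 0.616, 0.0]
wrist_force: [-1.4, -0.1, 5.3]
opening: 0.004
gripper_force: 3.2
```

Request:
{"name": "move_arm", "arguments": {
  "steps": [
    {"gripper":1,"dp":[0,0,0.01],"roll":0},
    {"gripper":1,"dp":[0,0,0.025],"roll":0},
    {"gripper":1,"dp":[0,0,0.025],"roll":0}
  ]
}}

```text
t: 8.68
tcp_pos: [0.5445, -0.1103, 0.1326]
eef_rot: [3.081, 0.616, 0.0]
wrist_force: [-2.3, 0.9, 7.1]
opening: 0.002
gripper_force: 3.2
```

Request:
{"name": "move_arm", "arguments": {
  "steps": [
    {"gripper":1,"dp":[0,0,-0.2],"roll":0},
    {"gripper":1,"dp":[0,-0.5,-0.25],"roll":0},
    {"gripper":1,"dp":[0,-1.1,-0.25],"roll":0},
    {"gripper":1,"dp":[0,-1.1,-0.2],"roll":0},
    {"gripper":1,"dp":[0,-1.1,-0.12],"roll":0},
    {"gripper":1,"dp":[0,-1.1,-0.1],"roll":0},
    {"gripper":1,"dp":[0,-1.1,-0.08],"roll":0},
    {"gripper":1,"dp":[0,-1.1,-0.06],"roll":0},
    {"gripper":1,"dp":[0,-1.1,-0.06],"roll":0}
  ]
}}

```text
t: 9.8
tcp_pos: [0.5191, -0.0495, 0.1356]
eef_rot: [-3.081, -0.616, 0.0]
wrist_force: [-0.2, 0.4, 0.0]
opening: -0.0
gripper_force: 0.0
```

Request:
{"name": "move_arm", "arguments": {
  "steps": [
    {"gripper":1,"dp":[0,0,0.015],"roll":0},
    {"gripper":1,"dp":[0,0,0.03],"roll":0},
    {"gripper":1,"dp":[0,0,0.03],"roll":0}
  ]
}}

```text
t: 10.18
tcp_pos: [0.519, -0.0493, 0.1338]
eef_rot: [-3.081, -0.616, 0.0]
wrist_force: [-0.1, 0.1, -1.0]
opening: 0.002
gripper_force: 0.0
```

Request:
{"name": "move_arm", "arguments": {
  "steps": [
    {"gripper":1,"dp":[0,0,0.012],"roll":0},
    {"gripper":1,"dp":[0,0,0.025],"roll":0},
    {"gripper":1,"dp":[0,0,0.025],"roll":0}
  ]
}}

```text
t: 10.55
tcp_pos: [0.5191, -0.0493, 0.1328]
eef_rot: [3.081, 0.616, 0.0]
wrist_force: [-2.2, 0.7, 5.7]
opening: -0.002
gripper_force: 2.8
```

Request:
{"name": "move_arm", "arguments": {
  "steps": [
    {"gripper":1,"dp":[0,0,0.012],"roll":0},
    {"gripper":1,"dp":[0,0,0.025],"roll":0},
    {"gripper":1,"dp":[0,0,0.025],"roll":0}
  ]
}}

```text
t: 10.92
tcp_pos: [0.5191, -0.0493, 0.1315]
eef_rot: [-3.08, -0.616, -0.0]
wrist_force: [-3.0, 0.3, 8.7]
opening: -0.001
gripper_force: 4.2
```

Request:
{"name": "move_arm", "arguments": {
  "steps": [
    {"gripper":1,"dp":[0,0,0.012],"roll":0},
    {"gripper":1,"dp":[0,0,0.025],"roll":0},
    {"gripper":1,"dp":[0,0,0.025],"roll":0}
  ]
}}

```text
t: 11.3
tcp_pos: [0.519, -0.049, 0.1306]
eef_rot: [-3.08, -0.616, -0.0]
wrist_force: [-5.6, 2.8, 17.4]
opening: 0.001
gripper_force: 8.6
```

Request:
{"name": "move_arm", "arguments": {
  "steps": [
    {"gripper":1,"dp":[0,0,0.012],"roll":0},
    {"gripper":1,"dp":[0,0,0.025],"roll":0},
    {"gripper":1,"dp":[0,0,0.025],"roll":0}
  ]
}}

```text
t: 11.68
tcp_pos: [0.519, -0.0488, 0.1301]
eef_rot: [-3.08, -0.616, -0.0]
wrist_force: [-10.6, 4.4, 29.2]
opening: -0.003
gripper_force: 15.0
```

Request:
{"name": "move_arm", "arguments": {
  "steps": [
    {"gripper":1,"dp":[0,0,-0.1],"roll":0},
    {"gripper":1,"dp":[0,0,-0.2],"roll":0},
    {"gripper":1,"dp":[0,0.5,-0.25],"roll":0},
    {"gripper":1,"dp":[0,1.1,-0.25],"roll":0},
    {"gripper":1,"dp":[0,1.1,-0.2],"roll":0},
    {"gripper":1,"dp":[0,1.1,-0.12],"roll":0},
    {"gripper":1,"dp":[0,1.1,-0.1],"roll":0},
    {"gripper":1,"dp":[0,1.1,-0.08],"roll":0},
    {"gripper":1,"dp":[0,1.1,-0.08],"roll":0}
  ]
}}

```text
t: 12.8
tcp_pos: [0.5443, -0.1099, 0.1326]
eef_rot: [-3.08, -0.617, 0.0]
wrist_force: [-0.1, -0.2, 0.7]
opening: 0.001
gripper_force: 0.0
```

Request:
{"name": "move_arm", "arguments": {
  "steps": [
    {"gripper":1,"dp":[0,0,0.01],"roll":0},
    {"gripper":1,"dp":[0,0,0.02],"roll":0},
    {"gripper":1,"dp":[0,0,0.02],"roll":0}
  ]
}}

```text
t: 13.18
tcp_pos: [0.5444, -0.1103, 0.1315]
eef_rot: [-3.081, -0.616, 0.0]
wrist_force: [-0.4, 0.2, 0.7]
opening: 0.002
gripper_force: 0.0
```

Request:
{"name": "move_arm", "arguments": {
  "steps": [
    {"gripper":1,"dp":[0,0,0.01],"roll":0},
    {"gripper":1,"dp":[0,0,0.02],"roll":0},
    {"gripper":1,"dp":[0,0,0.02],"roll":0}
  ]
}}

```text
t: 13.55
tcp_pos: [0.5446, -0.1104, 0.1308]
eef_rot: [3.08, 0.616, 0.0]
wrist_force: [-2.4, -0.4, 7.1]
opening: -0.002
gripper_force: 2.8
```

Request:
{"name": "move_arm", "arguments": {
  "steps": [
    {"gripper":1,"dp":[0,0,0.01],"roll":0},
    {"gripper":1,"dp":[0,0,0.02],"roll":0},
    {"gripper":1,"dp":[0,0,0.02],"roll":0}
  ]
}}

```text
t: 13.92
tcp_pos: [0.5447, -0.1106, 0.1305]
eef_rot: [3.08, 0.616, 0.001]
wrist_force: [-5.2, -0.4, 16.8]
opening: 0.003
gripper_force: 8.0
```

Request:
{"name": "move_arm", "arguments": {
  "steps": [
    {"gripper":1,"dp":[0,0,0.006],"roll":0},
    {"gripper":1,"dp":[0,0,0.012],"roll":0},
    {"gripper":1,"dp":[0,0,0.012],"roll":0},
    {"gripper":1,"dp":[0,0,0.012],"roll":0}
  ]
}}

```text
t: 14.42
tcp_pos: [0.5448, -0.1107, 0.1303]
eef_rot: [3.08, 0.616, 0.001]
wrist_force: [-6.8, -1.0, 21.7]
opening: 0.003
gripper_force: 10.8
```

Request:
{"name": "move_arm", "arguments": {
  "steps": [
    {"gripper":1,"dp":[0,0,0.005],"roll":0},
    {"gripper":1,"dp":[0,0,0.008],"roll":0},
    {"gripper":1,"dp":[0,0,0.008],"roll":0}
  ]
}}

```text
t: 14.8
tcp_pos: [0.5448, -0.1107, 0.1302]
eef_rot: [3.08, 0.616, 0.001]
wrist_force: [-7.5, -0.8, 25.3]
opening: 0.006
gripper_force: 12.7
```

Request:
{"name": "move_arm", "arguments": {
  "steps": [
    {"gripper":1,"dp":[0,0,-0.1],"roll":0},
    {"gripper":1,"dp":[0,0,-0.2],"roll":0},
    {"gripper":1,"dp":[0,-0.5,-0.2],"roll":0},
    {"gripper":1,"dp":[0,-1.1,-0.2],"roll":0},
    {"gripper":1,"dp":[0,-1.1,-0.15],"roll":0},
    {"gripper":1,"dp":[0,-1.1,-0.08],"roll":0},
    {"gripper":1,"dp":[0,-1.1,-0.06],"roll":0},
    {"gripper":1,"dp":[0,-1.1,-0.04],"roll":0},
    {"gripper":1,"dp":[0,-1.1,-0.02],"roll":0},
    {"gripper":1,"dp":[0,-1.1,-0.02],"roll":0}
  ]
}}

```text
t: 16.05
tcp_pos: [0.5193, -0.0497, 0.1304]
eef_rot: [-3.081, -0.615, -0.0]
wrist_force: [-6.3, 2.8, 19.2]
opening: -0.003
gripper_force: 9.6
```

Request:
{"name": "move_arm", "arguments": {
  "steps": [
    {"gripper":1,"dp":[0,0,0.005],"roll":0},
    {"gripper":1,"dp":[0,0,0.01],"roll":0},
    {"gripper":1,"dp":[0,0,0.01],"roll":0}
  ]
}}

```text
t: 16.42
tcp_pos: [0.5193, -0.0497, 0.1304]
eef_rot: [-3.081, -0.615, -0.0]
wrist_force: [-9.1, 2.4, 26.4]
opening: -0.003
gripper_force: 13.0
```

Request:
{"name": "move_arm", "arguments": {
  "steps": [
    {"gripper":1,"dp":[0,0,-0.1],"roll":0},
    {"gripper":1,"dp":[0,0,-0.4],"roll":0},
    {"gripper":1,"dp":[-0.32,-0.7,-0.4],"roll":0},
    {"gripper":1,"dp":[-0.32,-1.4,-0.4],"roll":0},
    {"gripper":1,"dp":[-0.32,-1.4,-0.4],"roll":0},
    {"gripper":1,"dp":[-0.32,-1.4,0.2],"roll":0},
    {"gripper":1,"dp":[-0.32,-1.4,0.8],"roll":0},
    {"gripper":1,"dp":[-0.32,-1.4,1.05],"roll":0},
    {"gripper":1,"dp":[-0.32,-1.4,1.05],"roll":0},
    {"gripper":1,"dp":[-0.32,-1.4,1.05],"roll":0}
  ]
}}

```text
t: 17.68
tcp_pos: [0.4699, 0.0206, 0.0663]
eef_rot: [3.08, 0.616, 0.002]
wrist_force: [0.1, -0.7, -0.1]
opening: 0.0
gripper_force: 0.0
```

```bash
python3 - <<'E'
from h import *
f=grab('wrist');s=grab('scene');o=f['obs'];print(o['t'],o['tcp_pos'],o['wrist_force'])
save(f,'w3.png',(160,80,440,360),2);save(s,'s3.png',(190,150,310,260),5)
x=np.hstack([cv2.resize(cv2.imread('pics/w3.png'),(400,400)),cv2.resize(cv2.imread('pics/s3.png'),(400,400))]);cv2.imwrite('pics/c3.png',x)
E
```

```text
17.675 [0.46990133 0.02057345 0.06633193] [ 0.10452652 -0.70755225 -0.14182285]
```

View pics/c3.png

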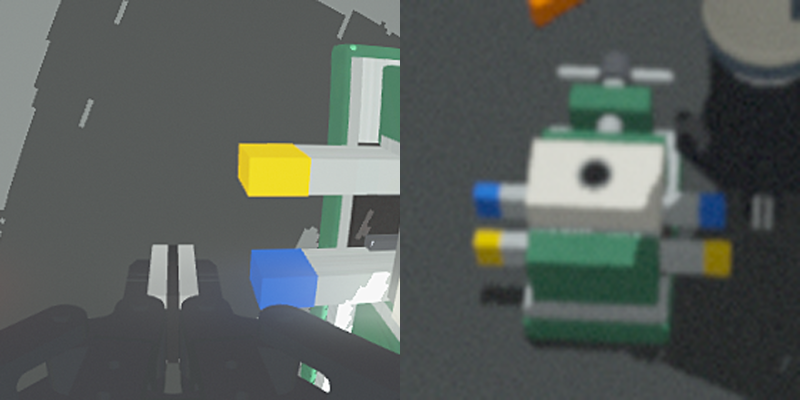

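The left panel shows the shut fingers at (173,280) facing the blue end face at (252,285), with the yellow end behind at (240,170). The right panel shows the block sitting low and level. I'll close part of the gap and look again.

Request:
{"name": "move_arm", "arguments": {
  "steps": [
    {"gripper":1,"dp":[0,0.06,0],"roll":0},
    {"gripper":1,"dp":[0,0.12,0],"roll":0},
    {"gripper":1,"dp":[0,0.12,0],"roll":0}
  ]
}}

```text
t: 18.15
tcp_pos: [0.4721, 0.0139, 0.0657]
eef_rot: [3.081, 0.616, 0.001]
wrist_force: [-0.2, -0.4, -0.6]
opening: -0.001
gripper_force: 0.0
```

```bash
python3 - <<'E'
from m import *
f=grab('wrist');o=f['obs'];print(o['t'],o['tcp_pos'],o['wrist_force'])
W=R.from_rotvec(o['eef_rot']).as_matrix()
p,k=blobs(f,(160,80,440,360),[100,120,60],[130,255,255]);ys,xs=np.nonzero(k);print(p,xs.min(),xs.max(),ys.min(),ys.max())
for v in range(ys.min()+2,ys.max(),6):
    u=xs[ys==v].min();P=onz(f,u,v,.057);print(v,u,(W.T@(P-o['tcp_pos'])).round(4))
save(f,'w4.png',(230,210,380,310),5)
E
```

```text
18.15 [0.47205874 0.01389236 0.06569161] [-0.23316012 -0.41321972 -0.55650713]
[(np.float64(343.41961694718515), np.float64(274.25188624492165), 1723)] 322 367 253 296
255 322 [0.0135 0.0191 0.0087]
261 322 [0.0106 0.0192 0.0087]
267 322 [0.0077 0.0194 0.0087]
273 322 [0.0047 0.0195 0.0087]
279 323 [0.0017 0.0201 0.0087]
285 325 [-0.0014  0.0212  0.0087]
291 326 [-0.0046  0.0218  0.0087]
```

View pics/w4.png

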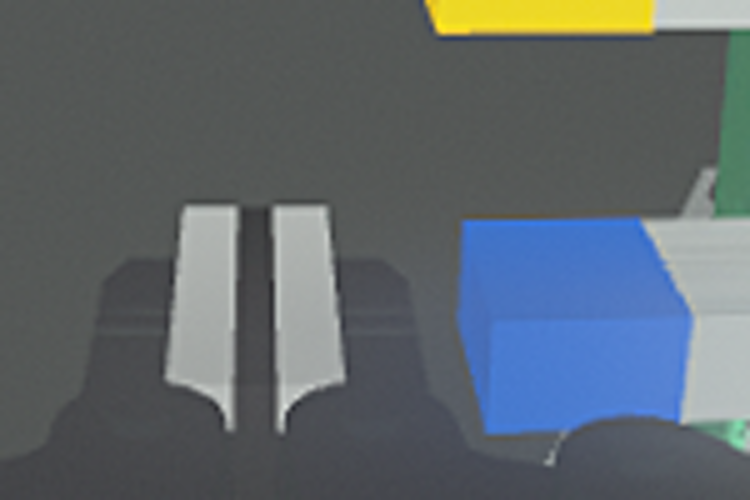

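The close view shows the pale pads at (255,205–380) and the dark finger shell's right edge at (408,290). The blue end face's top edge runs from (490,318) to (487,432).

```bash
python3 - <<'E'
from m import *
f=grab('wrist');o=f['obs'];W=R.from_rotvec(o['eef_rot']).as_matrix()
def tool(u,v):
    c,d=ray(f,230+u/5,210+v/5); return W.T@(c-o['tcp_pos']),W.T@d
for n,u,v in(('tip',328,205),('padtop',345,380),('shellcorner',385,260),('shell',408,290),('shell2',415,340)):
    for x in(.011,.006,0):
        c,d=tool(u,v);P=c+d*(x-c[0])/d[0];print(n,P.round(4))
for u,v in((490,318),(487,432)):
    c,d=tool(u,v);print('face',(c+d*(o['tcp_pos'][2]-.057-c[2])/d[2]).round(4))
for u,v in((462,218),(458,318)):
    c,d=tool(u,v);print('facebot',(c+d*(o['tcp_pos'][2]-.035-c[2])/d[2]).round(4))
E
```

```text
tip [0.011  0.0081 0.0191]
tip [0.006  0.0087 0.0309]
tip [0.     0.0094 0.0449]
padtop [ 0.011  0.008 -0.014]
padtop [ 0.006   0.0086 -0.0051]
padtop [0.     0.0093 0.0056]
shellcorner [0.011  0.0125 0.007 ]
shellcorner [0.006  0.0135 0.0177]
shellcorner [0.     0.0146 0.0305]
shell [0.011  0.014  0.0011]
shell [0.006  0.0151 0.0113]
shell [0.     0.0163 0.0235]
shell2 [ 0.011   0.0138 -0.0078]
shell2 [0.006  0.0148 0.0017]
shell2 [0.     0.0161 0.013 ]
face [0.0044 0.0222 0.0086]
face [-0.0074  0.0226  0.0086]
facebot [0.0046 0.0223 0.0306]
facebot [-0.0068  0.0224  0.0306]
```

Request:
{"name": "move_arm", "arguments": {
  "steps": [
    {"gripper":1,"dp":[0,0.03,0],"roll":0},
    {"gripper":1,"dp":[0,0.06,0],"roll":0},
    {"gripper":1,"dp":[0,0.09,0],"roll":0},
    {"gripper":1,"dp":[0,0.1,0],"roll":0},
    {"gripper":1,"dp":[0,0.1,0],"roll":0}
  ]
}}

```text
t: 18.88
tcp_pos: [0.4741, 0.0086, 0.0655]
eef_rot: [-3.081, -0.616, -0.0]
wrist_force: [-0.7, 0.6, 0.1]
opening: 0.0
gripper_force: 0.0
```

Request:
{"name": "move_arm", "arguments": {
  "steps": [
    {"gripper":1,"dp":[0,0.005,0],"roll":0},
    {"gripper":1,"dp":[0,0.005,0],"roll":0}
  ]
}}

```text
t: 19.12
tcp_pos: [0.4742, 0.0083, 0.0655]
eef_rot: [3.081, 0.616, 0.0]
wrist_force: [0.3, 0.0, 0.8]
opening: -0.003
gripper_force: 0.0
```

Request:
{"name": "move_arm", "arguments": {
  "steps": [
    {"gripper":1,"dp":[0,0.005,0],"roll":0},
    {"gripper":1,"dp":[0,0.005,0],"roll":0}
  ]
}}

```text
t: 19.38
tcp_pos: [0.4743, 0.008, 0.0655]
eef_rot: [-3.081, -0.616, 0.0]
wrist_force: [0.0, 0.2, -0.5]
opening: 0.001
gripper_force: 0.0
```

Noise is about ±1 N, so I keep creeping; a push shows as rising force along (-0.38, +0.92).

Request:
{"name": "move_arm", "arguments": {
  "steps": [
    {"gripper":1,"dp":[0,0.006,0],"roll":0},
    {"gripper":1,"dp":[0,0.006,0],"roll":0}
  ]
}}

```text
t: 19.62
tcp_pos: [0.4745, 0.0077, 0.0655]
eef_rot: [-3.081, -0.616, 0.0]
wrist_force: [-0.2, 0.4, -0.0]
opening: -0.002
gripper_force: 0.0
```

Request:
{"name": "move_arm", "arguments": {
  "steps": [
    {"gripper":1,"dp":[0,0.005,0],"roll":0},
    {"gripper":1,"dp":[0,0.005,0],"roll":0}
  ]
}}

```text
t: 19.88
tcp_pos: [0.4746, 0.0074, 0.0655]
eef_rot: [3.081, 0.616, 0.0]
wrist_force: [0.1, 0.3, -0.3]
opening: 0.001
gripper_force: 0.0
```

Request:
{"name": "move_arm", "arguments": {
  "steps": [
    {"gripper":1,"dp":[0,0.005,0],"roll":0},
    {"gripper":1,"dp":[0,0.005,0],"roll":0}
  ]
}}

```text
t: 20.12
tcp_pos: [0.4747, 0.0071, 0.0655]
eef_rot: [3.081, 0.616, 0.0]
wrist_force: [-0.1, 0.4, -0.3]
opening: 0.003
gripper_force: 0.0
```

Request:
{"name": "move_arm", "arguments": {
  "steps": [
    {"gripper":1,"dp":[0,0.004,0],"roll":0},
    {"gripper":1,"dp":[0,0.004,0],"roll":0}
  ]
}}

```text
t: 20.38
tcp_pos: [0.4748, 0.007, 0.0655]
eef_rot: [-3.081, -0.616, -0.0]
wrist_force: [-0.3, -0.2, -0.4]
opening: -0.0
gripper_force: 0.3
```

Request:
{"name": "move_arm", "arguments": {
  "steps": [
    {"gripper":1,"dp":[0,0.004,0],"roll":0},
    {"gripper":1,"dp":[0,0.004,0],"roll":0}
  ]
}}

```text
t: 20.62
tcp_pos: [0.4748, 0.0069, 0.0655]
eef_rot: [-3.08, -0.616, 0.0]
wrist_force: [-0.6, 2.8, 0.4]
opening: 0.001
gripper_force: 1.4
```

Request:
{"name": "move_arm", "arguments": {
  "steps": [
    {"gripper":1,"dp":[0,0.004,0],"roll":0},
    {"gripper":1,"dp":[0,0.004,0],"roll":0}
  ]
}}

```text
t: 20.88
tcp_pos: [0.4748, 0.0068, 0.0655]
eef_rot: [-3.08, -0.616, 0.0]
wrist_force: [-0.7, 5.0, 1.1]
opening: 0.003
gripper_force: 2.6
```

Blue held about 4.8 N without moving. Backing off and moving across to the yellow bar's same end.

Request:
{"name": "move_arm", "arguments": {
  "steps": [
    {"gripper":1,"dp":[0,-0.1,0],"roll":0},
    {"gripper":1,"dp":[0,-0.27,0],"roll":0},
    {"gripper":1,"dp":[0,-0.27,0],"roll":0},
    {"gripper":1,"dp":[0.3,-0.27,0],"roll":0},
    {"gripper":1,"dp":[0.62,-0.27,0],"roll":0},
    {"gripper":1,"dp":[0.62,-0.27,0],"roll":0},
    {"gripper":1,"dp":[0.62,-0.27,0],"roll":0}
  ]
}}

```text
t: 21.75
tcp_pos: [0.5028, 0.0357, 0.0653]
eef_rot: [-3.08, -0.616, 0.001]
wrist_force: [-1.4, 0.5, 0.1]
opening: -0.001
gripper_force: 0.0
```

```bash
python3 - <<'E'
from m import *
f=grab('wrist');o=f['obs'];print(o['t'],o['tcp_pos'],o['wrist_force'])
save(f,'w5.png',(230,210,380,310),5)
E
```

```text
21.75 [0.50277842 0.03571988 0.06525803] [-1.36843279  0.4838312   0.09888508]
```

View pics/w5.png

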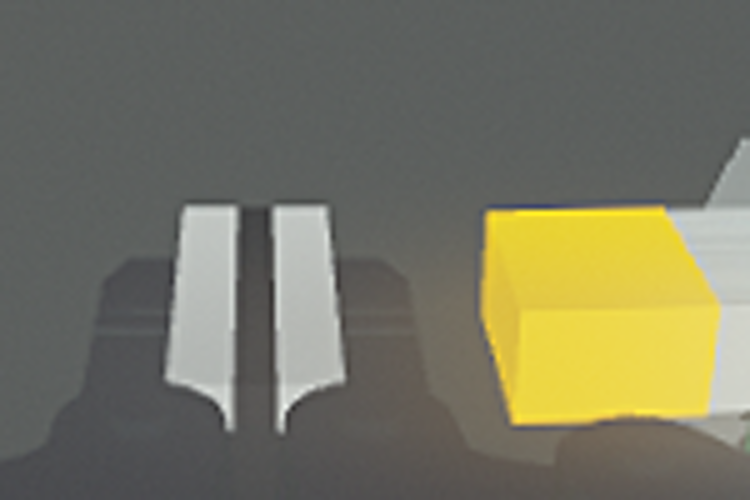

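The yellow end face's top edge is at (518,310)–(512,424), in line with the fingers, about 10 mm short of contact.

Request:
{"name": "move_arm", "arguments": {
  "steps": [
    {"gripper":1,"dp":[0,0.04,0],"roll":0},
    {"gripper":1,"dp":[0,0.08,0],"roll":0},
    {"gripper":1,"dp":[0,0.12,0],"roll":0},
    {"gripper":1,"dp":[0,0.145,0],"roll":0},
    {"gripper":1,"dp":[0,0.145,0],"roll":0}
  ]
}}

```text
t: 22.42
tcp_pos: [0.5065, 0.0276, 0.0655]
eef_rot: [-3.081, -0.616, 0.0]
wrist_force: [0.2, 0.2, -0.4]
opening: 0.002
gripper_force: 0.0
```

Request:
{"name": "move_arm", "arguments": {
  "steps": [
    {"gripper":1,"dp":[0,0.005,0],"roll":0},
    {"gripper":1,"dp":[0,0.005,0],"roll":0}
  ]
}}

```text
t: 22.68
tcp_pos: [0.5065, 0.0275, 0.0655]
eef_rot: [-3.081, -0.616, 0.0]
wrist_force: [-0.4, -0.3, -0.1]
opening: 0.001
gripper_force: 0.0
```

Request:
{"name": "move_arm", "arguments": {
  "steps": [
    {"gripper":1,"dp":[0,0.005,0],"roll":0},
    {"gripper":1,"dp":[0,0.005,0],"roll":0}
  ]
}}

```text
t: 22.92
tcp_pos: [0.5066, 0.0272, 0.0655]
eef_rot: [-3.081, -0.616, 0.0]
wrist_force: [0.9, 0.3, -0.2]
opening: 0.002
gripper_force: 0.0
```

Request:
{"name": "move_arm", "arguments": {
  "steps": [
    {"gripper":1,"dp":[0,0.005,0],"roll":0},
    {"gripper":1,"dp":[0,0.005,0],"roll":0}
  ]
}}

```text
t: 23.18
tcp_pos: [0.5068, 0.0269, 0.0655]
eef_rot: [-3.081, -0.616, 0.0]
wrist_force: [-0.4, -0.3, -0.5]
opening: 0.001
gripper_force: 0.0
```

Request:
{"name": "move_arm", "arguments": {
  "steps": [
    {"gripper":1,"dp":[0,0.004,0],"roll":0},
    {"gripper":1,"dp":[0,0.004,0],"roll":0}
  ]
}}

```text
t: 23.42
tcp_pos: [0.5068, 0.0268, 0.0655]
eef_rot: [-3.08, -0.616, 0.0]
wrist_force: [-0.2, 2.2, 0.5]
opening: -0.0
gripper_force: 0.8
```

Request:
{"name": "move_arm", "arguments": {
  "steps": [
    {"gripper":1,"dp":[0,0.004,0],"roll":0},
    {"gripper":1,"dp":[0,0.004,0],"roll":0}
  ]
}}

```text
t: 23.68
tcp_pos: [0.5069, 0.0267, 0.0655]
eef_rot: [-3.08, -0.616, 0.0]
wrist_force: [-1.8, 3.3, 1.1]
opening: -0.001
gripper_force: 2.2
```

Request:
{"name": "move_arm", "arguments": {
  "steps": [
    {"gripper":1,"dp":[0,0.002,0],"roll":0},
    {"gripper":1,"dp":[0,0.002,0],"roll":0}
  ]
}}

```text
t: 23.92
tcp_pos: [0.5069, 0.0267, 0.0655]
eef_rot: [-3.08, -0.616, 0.0]
wrist_force: [-1.4, 6.1, 1.3]
opening: 0.003
gripper_force: 2.8
```

Request:
{"name": "move_arm", "arguments": {
  "steps": [
    {"gripper":1,"dp":[0,-0.1,0],"roll":0},
    {"gripper":1,"dp":[0,-0.4,0],"roll":0},
    {"gripper":1,"dp":[0,-0.4,-0.5],"roll":0},
    {"gripper":1,"dp":[0,-0.4,-1.5],"roll":0},
    {"gripper":1,"dp":[0,-0.6,-2.5],"roll":0},
    {"gripper":1,"dp":[-1.5,-1.0,-3],"roll":0},
    {"gripper":1,"dp":[-1.5,-2,-3],"roll":0},
    {"gripper":1,"dp":[-1.5,-2,-3],"roll":0},
    {"gripper":1,"dp":[-1.5,-2,-3],"roll":0}
  ]
}}

```text
t: 25.05
tcp_pos: [0.3775, 0.1033, 0.2457]
eef_rot: [3.08, 0.62, 0.002]
wrist_force: [0.4, -1.2, 1.2]
opening: -0.001
gripper_force: 0.0
```

```bash
python3 - <<'E'
from m import *
a=grab('scene');b=grab('top');o=a['obs'];print(o['t'],o['tcp_pos'],o['wrist_force'],o['joint_velocities'].round(3) if hasattr(o['joint_velocities'],'round') else o['joint_velocities'])
for n,c in(('blue',([100,120,60],[130,255,255])),('yel',([18,120,90],[34,255,255]))):
    for f,B in((a,(200,180,300,250)),(b,(270,165,365,255))):
        p,_=blobs(f,B,*c);print(n,np.round(p,1).tolist())
save(a,'s6.png',(180,140,320,260),5)
E
```

```text
25.05 [0.37750094 0.10328351 0.2457311 ] [ 0.40393776 -1.17347769  1.17229532] [-0.03   0.033 -0.025 -0.006 -0.008 -0.018]
blue [[215.6, 204.4, 71.0], [283.3, 207.3, 74.0]]
blue [[292.6, 220.1, 45.0], [352.5, 193.7, 41.0]]
yel [[215.9, 217.4, 76.0], [284.9, 220.3, 75.0]]
yel [[284.4, 207.3, 48.0], [344.1, 180.9, 42.0]]
```

View pics/s6.png

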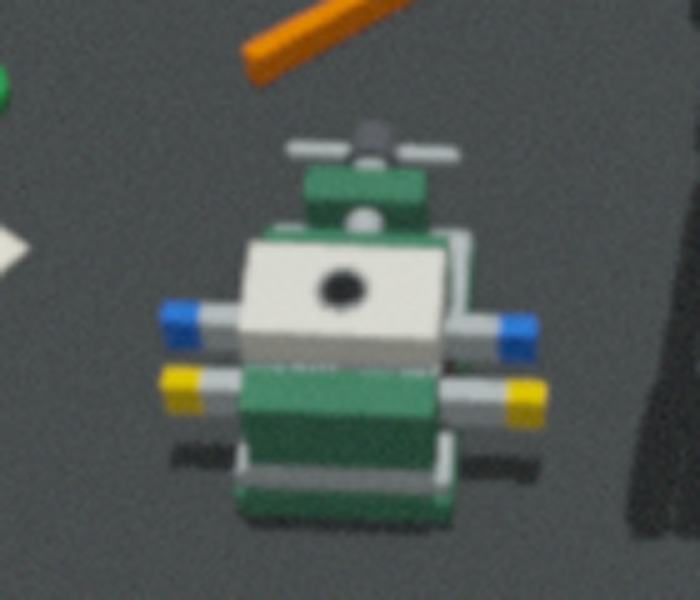

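The block sits level at (342,300). Both bars are exactly where they started (blue ends at (181,325) and (519,335), yellow at (181,390) and (526,402)), and the hand is clear.

```bash
python3 -c "
from plant import manip
print(manip.job_done())"
```

```text
the job is handed in; nothing more can be done
None
```

The block is seated level on both parallels (last presses about 26 N on the left end and 25 N on the right, peak 29 N), both bars held pushes of about 5–6 N (blue first, then yellow) without sliding, and the job was handed in at about 25 s with the hand clear.

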